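Check in a returned exhibition set

ROBOT

A 6-joint arm with a two-finger parallel gripper is mounted at the origin on the work surface. World frame = base frame: x ahead of the robot, y to its left, z up, the work surface at z = 0. Lengths are in m, angles in rad, forces in N, time in s.
With the tool pointing down it reaches from about 0.35 to 0.85 m from the base axis. Payload 8.1 kg.
Tool frame: the origin (TCP) lies at the very end of the fingers, on their centre line; the grasp point (between the pads) lies robot.grip_point_offset behind it (robot.grip_point_offset is the distance from the TCP to the grasp point, in m); z points along the fingers, y is the line along which they close (so a half turn about z gives the same grasp; the last joint's range is limited). The gripper opens to 93 mm and grips with 3 to 60 N. Pads are 15 mm wide; open, the fingers measure 128 mm over their backs; the gripper's body (75 mm by 188 mm) begins 65 mm behind the grasp point.
Start: joints at [-1.353, 0.13, 1.488, -0, 1.523, -0.085], TCP at [0.179, -0.573, 0.219] pointing down, gripper open.
Joint ranges: [-2.96, 2.96], [-0.89, 2.26], [0.02, 2.5], [-1.34, 4.48], [0, 2.73], [-2.66, 2.66]. Speed limits (rad/s): [2.39, 2.39, 2.79, 3.14, 3.14, 3.14].

INTERFACE

Orientations are given as a rotation vector (axis times angle).
In Python, from plant import robot, eyes gives the robot as it stands. The module is installed in compiled form; this text tells all that it offers.
- The arm moves only by the tool apply_moves, never from a script. Its argument "steps" is one flat list of numbers, 7 for each row, row after row: the shift along the tool's x, y, z in units of 30 mm (1.0 is 30 mm), then the turn, a rotation vector about the tool's x, y, z in units of 6 degrees (1.0 is 6 degrees), then the opening in per cent of the stroke, from 0 (shut) to 100 (fully open). In form: [dx, dy, dz, ax, ay, az, fingers, dx, dy, dz, ax, ay, az, fingers, ...]. A call has 1 to 12 rows; each row shifts and turns the commanded pose from where the row before left it, along the tool's axes as they then stand; what a row does not reach is not made up. A row lasts 1/12 s, in which the tool goes at most 41.7 mm and 7.16 degrees, less where a joint would pass 70% of its speed; a pose out of reach is approached as far as the arm can. A call is refused whole if a number of a shift passes 1 or a number of a turn 1, either way. A call with a gripper value outside its range is refused whole. The fingers move at their own pace and stop on an object; "grip_force" is the grip in N (left out, the last holds). Time passes only in rows, so rows that do not move let the fingers close. It gives the time, the measured TCP pose, the force, the opening and the grip force at its end, in the units of the state.
- robot.read_state(): the state, without advancing time (a new reading comes with each control period).
- eyes.read_camera(name): name is "side" or "top"; returns the picture (420x560x3 uint8, red, green, blue); there is no depth.
- eyes.calibration(name): a dict with "K" (3x3 intrinsics, pixels), "k1" (the pictures are not rectified: a ray, as slopes to the right and down, at radius r is drawn at 1 + k1 r^2 times it, then the intrinsics apply), "R" (3x3) and "t" (3): a world point X has camera coordinates R X + t. Camera axes: x right, y down, z forward; pixel columns grow to the right and rows downward; lengths in m; the calibration is good to about 2 mm. A picture is of the moment at which its call begins. calibration takes no time and is no camera call.
- robot.close_job(): hands the job in; it is judged then, once.
Trained networks look in the newest picture that a camera, given by its name, has taken for a name from the list of things; names that differ only in an ending like _2 or _b are one class to them, and where a whole thing is asked for, a point or a joint stands for the part that bears it (a point fixed in the world has none). Each returns a list of dicts, best first, with "conf" (0 to 1); they miss things now and then, are a little off and sometimes report something else, mostly with a low value. They report only what shows in the picture. A call takes as long as a camera call.
- eyes.search_frame(camera, thing): "rect" ([left, top, width, height] in pixels, round what is visible of it).
- eyes.place_of(camera, thing): "xy" ([column, row] in pixels: a listed point, or the origin of a listed thing).
The state is a dict: "t": time; "q": joint angles; "dq": joint speeds; "joint_torque": joint torques, N m; "tool_pos": TCP position; "orientation": TCP orientation; "force": force on the tool from outside, world axes, zero at the start; "wrist_torque": the same for the moment, N m; "opening": finger opening in m; "gripper_force": force on a finger pad.
Only numpy, scipy, OpenCV 4.12 (cv2) and the standard library are available. Lean on these libraries where they do the work, as an engineer would, in place of code of your own. Each camera call takes 0.05 s, during which the arm holds its last target. There are 200 camera calls.

TASK

Check in this returned exhibition set: first press the green key on the terminal to open the record, then stand every drawing tube upright in the rack, one to a cell, and set the cardboard model level, centred and square (its long side along the pan's long side) on the black mark of the scale's raised pan. With all of it in place, press blue (weigh), yellow (save) and red (close) in that order, one key at a time and each fully down, and leave the set where it is without shifting the tape, phone or blue box.

Things in the scene. Friction and masses are not known exactly. Their poses are not given: they have to be found in the camera images.
- terminal: grey check-in terminal fixed to the bench, 170 x 140 mm, 30 mm high, flat, with a dark display strip along its +x edge and four round spring keys in a square (56 mm apart both ways, centre to centre): green (+x,+y corner), yellow (+x,-y), red (-x,+y), blue (-x,-y); origin at the centre of its underside, axes x and y along its sides, z up
- scale: white bench scale fixed to the bench: base 130 x 110 x 35 mm high, a short dark post, and on it a raised flat metal pan 160 mm (along its x) x 130 mm (along its y) outside, 150 x 120 mm inside a rim 5 mm thick that stands 8 mm above the pan's floor; the pan's floor is 70 mm above the bench, with a black rectangle 70 x 50 mm marking its centre; origin at the centre of its underside
- scale_pan (a point): centre of the floor of the scale's raised pan (middle of the black mark), 70 mm above the bench; axes as the scale's
- rack: plywood tube rack fixed to the bench, 66 mm (x) x 234 mm (y) x 90 mm high, open on top, one row of four square cells along its y; each cell is 46 x 46 mm inside with a floor 6 mm above the bench, outer walls and dividers 10 mm thick; origin at the centre of its underside
- model: cardboard building model, 0.14 to 0.28 kg, standing on the bench: base board 110 mm (its x) x 80 mm (its y) x 12 mm, on its middle a block 76 mm (x) x 50 mm (y) from 12 to 46 mm high, and on that a small block 34 x 40 mm up to 68 mm, set 12 mm to +x; best gripped across the 50 mm block; origin at the centre of its underside, z up
- tape_roll: roll of brown tape lying flat, 90 mm across, 48 mm high (bystander); origin at the centre of its underside
- phone: black phone lying flat, 75 x 150 x 9 mm (bystander); origin at the centre of its underside
- slide_box: small closed blue box, 80 x 110 x 50 mm (bystander); origin at the centre of its underside
- cell0 (a point): centre of the floor of rack cell 0 (cells 0 to 3 run from the rack's -y end to its +y end, 56 mm apart), 6 mm above the bench
- tube0: white drawing tube with a kraft band and a blue cap on top, 36 mm in diameter, 140 mm long, about 90 g, standing upright on the bench; origin at the centre of its underside, z along the tube towards the coloured cap; may be absent
- cell1 (a point): centre of the floor of rack cell 1 (cells 0 to 3 run from the rack's -y end to its +y end, 56 mm apart), 6 mm above the bench
- tube1: white drawing tube with a kraft band and a green cap on top, 36 mm in diameter, 140 mm long, about 90 g, standing upright on the bench; origin at the centre of its underside, z along the tube towards the coloured cap; may be absent
- cell2 (a point): centre of the floor of rack cell 2 (cells 0 to 3 run from the rack's -y end to its +y end, 56 mm apart), 6 mm above the bench
- tube2: white drawing tube with a kraft band and a red cap on top, 36 mm in diameter, 140 mm long, about 90 g, standing upright on the bench; origin at the centre of its underside, z along the tube towards the coloured cap; may be absent
- cell3 (a point): centre of the floor of rack cell 3 (cells 0 to 3 run from the rack's -y end to its +y end, 56 mm apart), 6 mm above the bench
- tube3: white drawing tube with a kraft band and a white cap on top, 36 mm in diameter, 140 mm long, about 90 g, standing upright on the bench; origin at the centre of its underside, z along the tube towards the coloured cap; may be absent
- key_green (a joint): travel of the green key in m: 0 up, 0.006 fully down (about 5 N); it springs back
- key_green_top (a point): centre of the top face of the green key, 32 mm in diameter, 48 mm above the bench when up; pressed straight down
- key_blue (a joint): travel of the blue key in m: 0 up, 0.006 fully down (about 5 N); it springs back
- key_blue_top (a point): centre of the top face of the blue key, 32 mm in diameter, 48 mm above the bench when up; pressed straight down
- key_yellow (a joint): travel of the yellow key in m: 0 up, 0.006 fully down (about 5 N); it springs back
- key_yellow_top (a point): centre of the top face of the yellow key, 32 mm in diameter, 48 mm above the bench when up; pressed straight down
- key_red (a joint): travel of the red key in m: 0 up, 0.006 fully down (about 5 N); it springs back
- key_red_top (a point): centre of the top face of the red key, 32 mm in diameter, 48 mm above the bench when up; pressed straight down

How it is judged:
By the outcome, as a careful person would: the job done as asked, in the order asked, and still so for the second after the job is handed in, with the robot touching nothing.
Of tube0, tube1, tube2, tube3 only 2 to 4 are there at a start; the rules pass over those that are not, and their reading is None.
At some moment in a run one of model may be knocked a few centimetres aside while the robot is not near it.
It also fails if it takes over 210 s, if anything falls off the work surface, if the arm or the gripper's body presses on something with over 40 N, if the wrist force passes 120 N, or if a joint passes its speed limit or range.

## Working session

There is one attempt and no reset: what is moved stays moved. The work goes in short steps, Python scripts to look and compute and a tool call to move; the robot and the scene stay as the last step left them, time stands still between calls to the robot, and variables do not carry over. Pictures are saved under pics/ and viewed, at most 14 in all, crops included, and the job is handed in when it is done.

Besides the shell and the picture viewer there is one more tool, called after ">>>" as a command line: name --argument value ..., lists and objects as JSON in quotes. apply_moves: Moves the arm, as the interface text tells. Its arguments: {"type":"object","properties":{"steps":{"type":"array"},"grip_force":{"type":"number"}},"required":["steps"]}

```bash
mkdir -p pics
python3 - <<'E'
from plant import robot, eyes
import cv2
for n in ("top","side"):
    im=eyes.read_camera(n); cv2.imwrite(f"pics/{n}0.png",im[:,:,::-1])
    c=eyes.calibration(n); print(n,c)
    for th in ["terminal","scale","scale_pan","rack","model","tape_roll","phone","slide_box","tube0","tube1","tube2","tube3","cell0","cell3","key_green_top","key_blue_top","key_yellow_top","key_red_top"]:
        print(th,[( [round(float(v)) for v in d["xy"]],round(d["conf"],2)) for d in eyes.place_of(n,th)[:3]])
print(robot.read_state(), robot.grip_point_offset)
E
```

```text
top {'K': array([[454.62686082,   0.        , 282.95410142],
       [  0.        , 454.62686082, 204.70769926],
       [  0.        ,   0.        ,   1.        ]]), 'k1': -0.09003141578238215, 'R': array([[-0.10112165, -0.99485957, -0.00537105],
       [-0.97397075,  0.10009641, -0.20337573],
       [ 0.20286792, -0.01533445, -0.97908603]]), 't': array([0.06703169, 0.61537071, 0.93555297])}
terminal [([372, 264], 0.57)]
scale [([284, 268], 0.93)]
scale_pan [([286, 266], 0.55), ([169, 270], 0.51)]
rack [([168, 271], 0.81)]
model [([443, 222], 0.73)]
tape_roll [([182, 146], 0.83), ([204, 266], 0.53)]
phone [([266, 145], 0.75)]
slide_box [([344, 133], 0.65)]
tube0 [([273, 186], 0.85), ([186, 202], 0.63), ([230, 191], 0.59)]
tube1 [([273, 186], 0.85), ([186, 202], 0.63), ([230, 191], 0.59)]
tube2 [([273, 186], 0.85), ([186, 202], 0.63), ([230, 191], 0.59)]
tube3 [([273, 186], 0.85), ([186, 202], 0.63), ([230, 191], 0.59)]
cell0 [([180, 268], 0.96), ([201, 266], 0.91), ([153, 270], 0.88)]
cell3 [([180, 268], 0.96), ([201, 266], 0.91), ([153, 270], 0.88)]
key_green_top [([364, 253], 0.56)]
[... 1376 characters left out ...]
9, 'q': array([-1.35339077e+00,  1.30377360e-01,  1.48821691e+00, -9.50170709e-06,
        1.52301467e+00, -8.53860204e-02]), 'dq': array([-2.67073490e-05,  9.92663511e-04,  1.85818336e-04,  6.40516373e-04,
        1.42638926e-03, -1.97600812e-03]), 'joint_torque': array([ 1.93408530e-03, -5.59744155e+01, -4.92045593e+01,  7.69514102e-02,
        2.29037250e-02, -4.15618729e-05]), 'tool_pos': array([ 0.17893593, -0.57268962,  0.21863946]), 'orientation': array([-3.10564209e+00, -4.73807391e-01,  1.65627972e-05]), 'force': array([-0.43132288, -0.5078464 ,  0.07066786]), 'wrist_torque': array([-0.02155189, -0.02533483, -0.02311296]), 'gripper_force': 0.0, 'opening': 0.09300741833955356} 0.0188
```

View pics/top0.png

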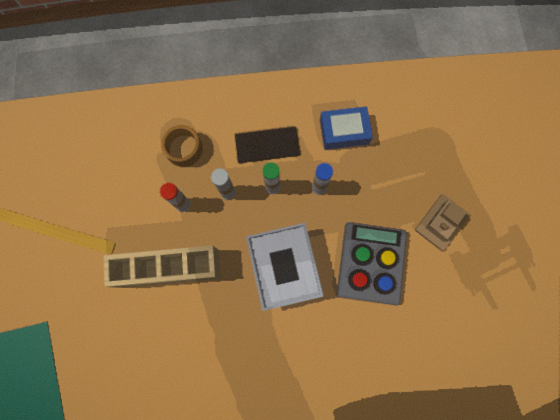

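View pics/side0.png

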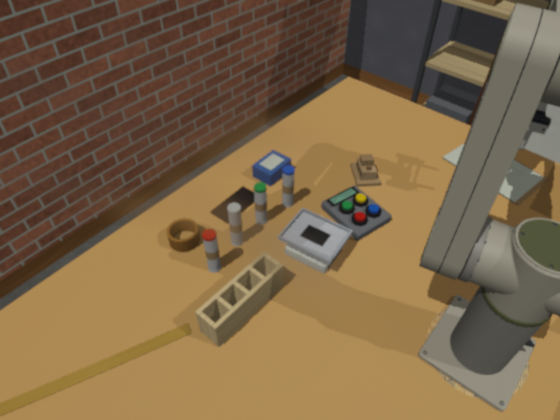

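```bash
cat > h.py <<'E'
import numpy as np, cv2
from plant import robot, eyes
def proj(n,X):
    c=eyes.calibration(n); P=np.atleast_2d(X)@c["R"].T+c["t"]; s=P[:,:2]/P[:,2:]
    s=s*(1+c["k1"]*(s**2).sum(1,keepdims=True)); return s*c["K"][0,0]+c["K"][:2,2]
def back(n,px,z):
    c=eyes.calibration(n); px=np.atleast_2d(np.asarray(px,float)); d=(px-c["K"][:2,2])/c["K"][0,0]; s=d.copy()
    for _ in range(20): s=d/(1+c["k1"]*(s**2).sum(1,keepdims=True))
    r=np.c_[s,np.ones(len(s))]@c["R"]; o=-c["R"].T@c["t"]
    return (o+r*((z-o[2])/r[:,2])[:,None])[:,:2]
def grab(n): return cv2.cvtColor(eyes.read_camera(n),cv2.COLOR_RGB2BGR)
def blob(im,box,lo,hi):
    x,y,w,h=box; m=cv2.inRange(cv2.cvtColor(im[y:y+h,x:x+w],cv2.COLOR_BGR2HSV),np.array(lo),np.array(hi))
    k,l,s,c=cv2.connectedComponentsWithStats(m)
    if k<2: return None
    i=1+np.argmax(s[1:,4]); return c[i]+[x,y],s[i,4],s[i,:4]+[x,y,0,0]
G=([50,120,40],[80,255,255]);B=([105,140,50],[125,255,255]);Y=([22,150,100],[35,255,255]);W=([0,0,150],[180,60,255])
def red(im,box): 
    return blob(im,box,[0,180,60],[6,255,255])
E
python3 - <<'E'
from h import *
t=cv2.imread("pics/top0.png"); s=cv2.imread("pics/side0.png")
for nm,im,key,z in [("top",t,0,.048),("side",s,0,.048)]:
    bx=dict(g=(350,240,25,28),y=(376,244,25,28),r=(347,266,25,28),b=(373,270,25,28)) if nm=="top" else dict(g=(336,196,22,18),y=(352,189,18,18),r=(350,209,20,18),b=(363,200,20,20))
    for k,b in bx.items():
        r=red(im,b) if k=="r" else blob(im,b,*dict(g=G,y=Y,b=B)[k])
        if r: print(nm,"key",k,r[0].round(1),r[1],back(nm,r[0],.048).round(4))
    bx=dict(r=(155,178,30,26),g=(258,158,28,28),b=(310,158,26,28),w=(205,164,30,28)) if nm=="top" else dict(r=(200,226,20,20),g=(250,178,22,20),b=(278,162,22,18),w=(225,198,20,20))
    for k,b in bx.items():
        r=red(im,b) if k=="r" else blob(im,b,*dict(g=G,w=W,b=B)[k])
        if r: print(nm,"cap",k,r[0].round(1),r[1],r[2],back(nm,r[0],.14).round(4))
cv2.imwrite("pics/z1.png",cv2.resize(t[190:320,90:330],None,fx=3.3,fy=3.3,interpolation=cv2.INTER_CUBIC))
cv2.imwrite("pics/z2.png",cv2.resize(t[180:270,400:490],None,fx=6,fy=6,interpolation=cv2.INTER_CUBIC))
E
```

```text
top key g [362.4 253.7] 162 [[ 0.4955 -0.158 ]]
top key y [387.8 257.4] 168 [[ 0.4815 -0.2126]]
top key r [359.6 279.3] 164 [[ 0.4409 -0.1447]]
top key b [385. 283.] 168 [[ 0.4272 -0.1987]]
top cap r [168.1 190.9] 211 [160 183  17  17] [[0.6561 0.2369]]
top cap g [270.6 170.5] 207 [263 163  16  16] [[0.6774 0.0234]]
top cap b [323.9 171.3] 200 [316 164  16  16] [[ 0.6645 -0.0855]]
top cap w [218.8 176. ] 200 [211 169  17  16] [[0.6767 0.1306]]
side key g [346.7 205.1] 85 [[ 0.4948 -0.1569]]
side key y [360.4 197.4] 75 [[ 0.4818 -0.212 ]]
side key r [359.4 216.6] 82 [[ 0.4398 -0.1415]]
side key b [373.3 208.8] 88 [[ 0.4261 -0.1958]]
side cap r [208.4 234.7] 97 [203 230  12  10] [[0.6543 0.2404]]
side cap g [259.8 186.8] 80 [255 183  11   9] [[0.6756 0.0258]]
side cap b [287.5 169.2] 81 [282 165  12   9] [[ 0.6657 -0.0834]]
side cap w [233.4 207. ] 49 [229 204  10   7] [[0.6757 0.13  ]]
```

View pics/z1.png

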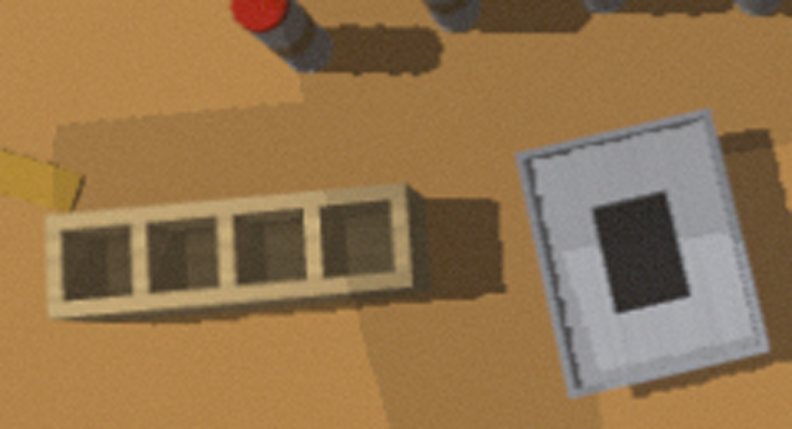

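View pics/z2.png

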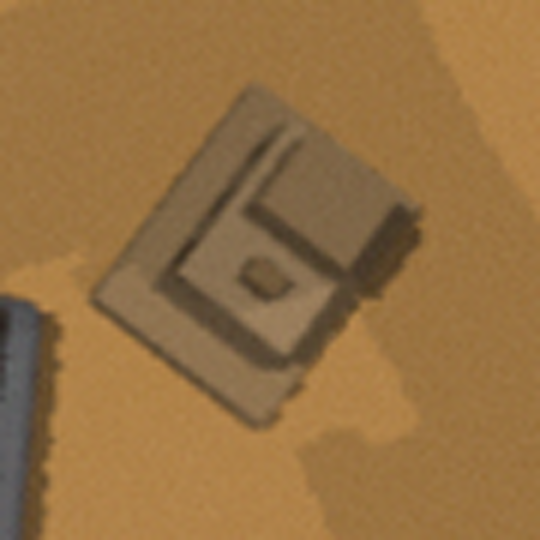

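```bash
cat >> h.py <<'E'
from scipy.optimize import least_squares
def fit(n,L,px,p0):
    L=np.array(L,float);px=np.array(px,float)
    def f(p):
        c,s=np.cos(p[2]),np.sin(p[2]); X=np.c_[p[0]+c*L[:,0]-s*L[:,1],p[1]+s*L[:,0]+c*L[:,1],L[:,2]]
        return (proj(n,X)-px).ravel()
    r=least_squares(f,p0,x_scale=[.1,.1,1]); return r.x.round(4),np.abs(r.fun).max().round(2)
E
cat > m.py <<'E'
from h import *
def z1(a): return np.array(a)/3.3+[90,190]
def z2(a): return np.array(a)/6+[400,180]
print("rack",fit("top",[(.033,.117,.09),(.033,-.117,.09),(-.033,-.117,.09),(-.033,.117,.09)],z1([(47,216),(407,185),(412,286),(50,318)]),[.5,.2,0]))
print("rim",fit("top",[(.08,.065,.078),(.08,-.065,.078),(-.08,-.065,.078),(-.08,.065,.078)],z1([(517,153),(708,110),(769,350),(573,396)]),[.5,0,.2]))
print("mark",fit("top",[(.035,.025,.07),(.035,-.025,.07),(-.035,-.025,.07),(-.035,.025,.07)],z1([(593,208),(666,192),(689,296),(616,313)]),[.5,0,.2]))
print("model",fit("top",[(.055,.04,.012),(-.055,.04,.012),(-.055,-.04,.012),(-.038,.025,.046),(-.038,-.025,.046),(-.005,.02,.068),(.029,.02,.068),(.029,-.02,.068),(-.005,-.02,.068)],z2([(252,85),(92,298),(265,430),(180,270),(285,355),(248,207),(300,125),(418,210),(350,272)]),[.5,-.3,-.6]))
E
python3 m.py
python3 - <<'E'
from h import *
s=cv2.imread("pics/side0.png"); 
a=cv2.resize(s[200:345,190:360],None,fx=4,fy=4,interpolation=cv2.INTER_CUBIC)
cv2.imwrite("pics/z3.png",a)
E
```

```text
rack (array([ 0.509 ,  0.2769, -0.0093]), np.float64(0.43))
rim (array([0.4845, 0.0146, 0.1314]), np.float64(0.85))
mark (array([0.4842, 0.0151, 0.117 ]), np.float64(0.57))
model (array([ 0.5507, -0.3617, -0.7799]), np.float64(3.35))
```

View pics/z3.png

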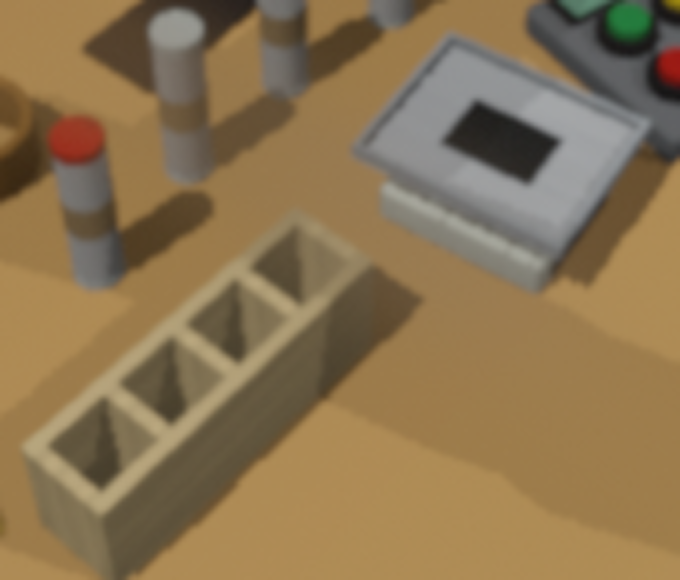

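Run:
```python
from h import *
z=lambda a:np.array(a)/4+[190,200]
z2=lambda a:np.array(a)/6+[400,180]
print("rack",fit("side",[(.033,.117,.09),(.033,-.117,.09),(-.033,-.117,.09),(-.033,.117,.09)],z([(25,447),(298,212),(372,262),(103,514)]),[.5,.27,0]))
C=[(1,1),(1,-1),(-1,-1),(-1,1)]
for order in range(4):
    p=np.roll([(355,152),(450,36),(650,124),(553,252)],order,0)
    print(fit("side",[(.08*a,.065*b,.078) for a,b in C],z(p),[.48,.01,.12]))
    p=np.roll([(443,138),(477,101),(560,143),(527,184)],order,0)
    print(fit("side",[(.035*a,.025*b,.07) for a,b in C],z(p),[.48,.01,.12]))
m=[(.055,.04,.012),(-.055,.04,.012),(-.055,-.04,.012),(-.038,.025,.046),(-.038,-.025,.046),(-.005,.02,.068),(.029,.02,.068),(.029,-.02,.068),(-.005,-.02,.068)]
px=z2([(252,85),(92,298),(265,430),(180,270),(285,355),(248,207),(300,125),(418,210),(350,272)])
for i in (slice(0,3),slice(0,5),slice(5,9)):
    r=fit("top",m[i],px[i],[.5,-.3,-.6]);print(r)
x=r[0]; c,s=np.cos(x[2]),np.sin(x[2]);L=np.array(m);print(np.c_[((proj("top",np.c_[x[0]+c*L[:,0]-s*L[:,1],x[1]+s*L[:,0]+c*L[:,1],L[:,2]])-[400,180])*6).round(),(px-[400,180])*6])
a=cv2.imread("pics/side0.png")[140:195,335:400]
cv2.imwrite("pics/z4.png",cv2.resize(a,None,fx=9,fy=9,interpolation=cv2.INTER_CUBIC))
```

```text
rack (array([ 0.5075,  0.2777, -0.0075]), np.float64(1.22))
(array([0.4821, 0.0193, 0.1229]), np.float64(1.56))
(array([0.4838, 0.0155, 0.0889]), np.float64(1.2))
(array([0.4814, 0.0177, 1.7369]), np.float64(6.39))
(array([0.4837, 0.015 , 1.7421]), np.float64(5.47))
(array([ 0.4821,  0.0193, -3.0187]), np.float64(1.56))
(array([ 0.4838,  0.0155, -3.0527]), np.float64(1.2))
(array([ 0.4814,  0.0177, -1.4047]), np.float64(6.39))
(array([ 0.4837,  0.015 , -1.3995]), np.float64(5.47))
(array([ 0.5504, -0.3613, -0.7726]), np.float64(0.52))
(array([ 0.5511, -0.3616, -0.7754]), np.float64(0.77))
(array([ 0.5502, -0.3619, -0.7762]), np.float64(3.27))
[[255.  83. 252.  85.]
 [ 95. 301.  92. 298.]
 [263. 430. 265. 430.]
 [179. 276. 180. 270.]
 [287. 359. 285. 355.]
 [259. 206. 248. 207.]
 [311. 135. 300. 125.]
 [398. 201. 418. 210.]
 [348. 273. 350. 272.]]
```

View pics/z4.png

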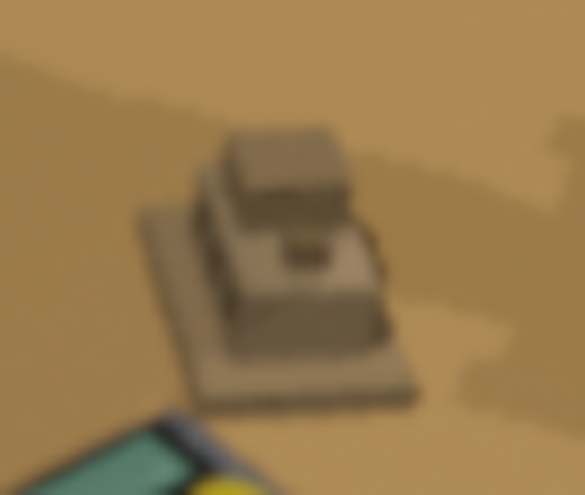

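Create p.py:
```python
import sys
from h import *
from scipy.spatial.transform import Rotation as R
# usage: p.py x y z [theta] -> remaining move in tool units (shift, turn)
def go(x,y,z,th=None):
    s=robot.read_state(); M=R.from_rotvec(s["orientation"]).as_matrix()
    d=M.T@(np.array([x,y,z])-s["tool_pos"])/.03
    t=np.arctan2(M[1,0],M[0,0]); T=M
    if th is not None:
        c,n=np.cos(th),np.sin(th); D=np.array([[c,n,0],[n,-c,0],[0,0,-1]]); r=R.from_matrix(M.T@D).as_rotvec(degrees=True)/6
    else: r=np.zeros(3)
    print("t",round(s["t"],2),"pos",s["tool_pos"].round(4),"th",round(t,3),"shift",d.round(3),"turn",r.round(3),"open",round(s["opening"],4),"F",s["force"].round(1))
if __name__=="__main__": go(*map(float,sys.argv[1:]))
```

```text
(no output)
```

>>> apply_moves --steps '[0,0,0,0,0,-1,0,0,0,0,0,0,-1,0,0,0,0,0,0,-1,0,0,0,0,0,0,-1,0,0,0,0,0,0,-1,0,0,0,0,0,0,-1,0,0,0,0,0,0,-1,0,0,0,0,0,0,-1,0,0,0,0,0,0,-1,0,0,0,0,0,0,-1,0,0,0,0,0,0,-1,0,0,0,0,0,0,-1,0]' --grip_force 15

```text
t: 2.9
tool_pos: [0.1789, -0.5727, 0.2186]
orientation: [2.228, 2.215, -0.0]
force: [-0.2, -0.1, 0.1]
opening: 0.0175
gripper_force: 0.0
```

```bash
python3 p.py .495 -.1572 .08 1.5708
```

```text
t 2.9 pos [ 0.1789 -0.5727  0.2186] th 1.565 shift [13.916 10.449  4.621] turn [ 0.     0.001 -0.059] open 0.0175 F [-0.2 -0.1  0.1]
```

>>> apply_moves --steps '[0.93,0.7,0,0,0,-0.06,0,0.93,0.7,0,0,0,0,0,0.93,0.7,0,0,0,0,0,0.93,0.7,0,0,0,0,0,0.93,0.7,0,0,0,0,0,0.93,0.7,0,0,0,0,0,0.93,0.7,0,0,0,0,0,0.93,0.7,0,0,0,0,0,0.93,0.7,0,0,0,0,0,0.93,0.7,0,0,0,0,0,0.93,0.7,0,0,0,0,0,0.93,0.7,0,0,0,0,0]'

```text
t: 3.9
tool_pos: [0.4336, -0.2378, 0.2189]
orientation: [2.227, 2.215, 0.0]
force: [0.1, 0.5, -0.0]
opening: 0.0007
gripper_force: 0.0
```

>>> apply_moves --steps '[0.92,0.68,0.6,0,0,0,0,0.92,0.68,0.6,0,0,0,0,0.92,0.68,0.6,0,0,0,0,0,0,0.9,0,0,0,0,0,0,0.9,0,0,0,0,0,0,0.9,0,0,0,0,0,0,0,0,0,0,0,0,0,0,0,0,0,0]'

```text
t: 4.57
tool_pos: [0.4931, -0.1562, 0.0825]
orientation: [-2.224, -2.213, 0.002]
force: [-0.3, 0.1, -0.0]
opening: 0.0006
gripper_force: 0.0
```

Run:
```python
from p import *
go(.495,-.1572,.041,1.5708)
a=grab("top")[190:320,310:440]; b=grab("side")[130:240,290:420]
cv2.imwrite("pics/k.png",np.hstack([cv2.resize(a,(390,390),interpolation=cv2.INTER_CUBIC),cv2.resize(b,(390,330),interpolation=cv2.INTER_CUBIC).copy() if 0 else cv2.resize(b,(390,390),interpolation=cv2.INTER_CUBIC)]))
```

```text
t 4.57 pos [ 0.4931 -0.1562  0.0825] th 1.566 shift [-0.035  0.07   1.382] turn [-0.033 -0.014 -0.047] open 0.0006 F [-0.3  0.1 -0. ]
```

View pics/k.png

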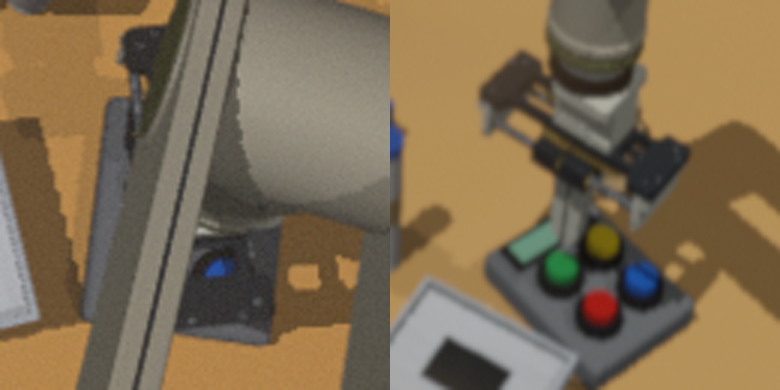

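The side view shows the closed fingers just above the green key (at 560,270 in the crop), with nothing else close by.

>>> apply_moves --steps '[-0.03,0.06,0.6,0,0,-0.05,0,0,0,0.4,0,0,0,0,0,0,0.2,0,0,0,0,0,0,0.2,0,0,0,0,0,0,0,0,0,0,0,0,0,0,0,0,0,0]'

```text
t: 5.17
tool_pos: [0.4971, -0.1584, 0.0458]
orientation: [2.221, 2.22, 0.0]
force: [-14.8, 5.1, 31.6]
opening: 0.0004
gripper_force: 16.0
```

```bash
python3 p.py .495 -.1572 .041 1.5708
```

```text
t 5.17 pos [ 0.4971 -0.1584  0.0458] th 1.571 shift [ 0.039 -0.07   0.16 ] turn [ 0.01   0.008 -0.   ] open 0.0004 F [-14.8   5.1  31.6]
```

Run:
```python
from p import *
print(robot.read_state()["wrist_torque"],robot.read_state()["q"])
b=grab("side")[150:240,320:410]
cv2.imwrite("pics/k2.png",cv2.resize(b,(720,600),interpolation=cv2.INTER_CUBIC))
```

```text
[ 0.87552701  2.71486395 -0.02484046] [-4.06454026e-01  7.55803396e-02  1.87605298e+00 -3.93430828e-04
  1.18870918e+00 -4.06263833e-01]
```

View pics/k2.png

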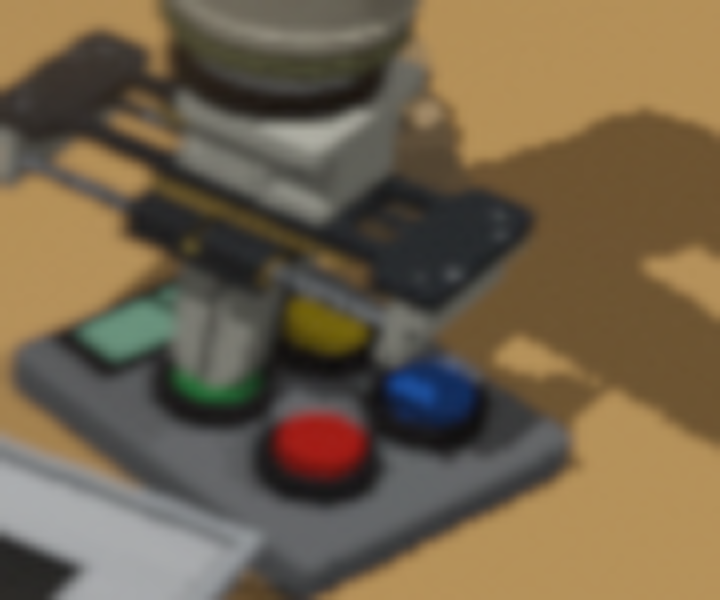

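>>> apply_moves --steps '[0,0,-0.07,0,0,0,0,0,0,0,0,0,0,0]'

```text
t: 5.38
tool_pos: [0.4971, -0.1583, 0.0461]
orientation: [2.22, 2.22, 0.001]
force: [-4.5, 1.0, 13.9]
opening: 0.0009
gripper_force: 7.3
```

>>> apply_moves --steps '[0,0,-0.07,0,0,0,0,0,0,0,0,0,0,0]'

```text
t: 5.55
tool_pos: [0.4971, -0.1583, 0.0477]
orientation: [2.22, 2.22, 0.001]
force: [-1.0, -0.2, 3.7]
opening: 0.0007
gripper_force: 2.0
```

>>> apply_moves --steps '[0,0,-0.07,0,0,0,0,0,0,0,0,0,0,0]'

```text
t: 5.72
tool_pos: [0.4971, -0.1583, 0.0492]
orientation: [2.22, 2.22, 0.001]
force: [0.7, -1.6, 2.3]
opening: 0.0005
gripper_force: 1.6
```

>>> apply_moves --steps '[0,0,-1,0,0,0,0,0,0,-1,0,0,0,0,0,0,-1,0,0,0,0,0,0,-1,0,0,0,100,0,0,-1,0,0,0,100,0,0,-1,0,0,0,100,0,0,-1,0,0,0,100,0.94,0.37,0,0,0,0,100,0.94,0.37,0,0,0,0,100,0.94,0.37,0,0,0,0,100,0.94,0.37,0,0,0,0,100,0.94,0.37,0,0,0,0,100]'

```text
t: 6.72
tool_pos: [0.5517, -0.0154, 0.2575]
orientation: [-2.221, -2.221, 0.001]
force: [0.2, -0.3, -0.5]
opening: 0.0557
gripper_force: 0.0
```

>>> apply_moves --steps '[0.94,0.37,0,0,0,0,100,0.94,0.37,0,0,0,0,100,0.94,0.37,0,0,0,0,100,0.94,0.37,0,0,0,0,100,0.94,0.37,0,0,0,0,100,0.94,0.37,0,0,0,0,100,0.94,0.37,0,0,0,0,100,0.94,0.37,0,0,0,0,100,0.94,0.37,0,0,0,0,100,0,0,0,0,0,0,100,0,0,0,0,0,0,100]'

```text
t: 7.63
tool_pos: [0.651, 0.2386, 0.2562]
orientation: [-2.218, -2.223, 0.004]
force: [-0.1, -1.6, -0.5]
opening: 0.0925
gripper_force: 0.0
```

```bash
python3 p.py .655 .2387 .102 1.5708
```

```text
t 7.63 pos [0.651  0.2386 0.2562] th 1.573 shift [0.008 0.145 5.139] turn [-0.025  0.006  0.024] open 0.0925 F [-0.1 -1.6 -0.5]
```

>>> apply_moves --steps '[0.01,0.14,0.8,0,0,0,100,0,0,0.9,0,0,0,100,0,0,0.9,0,0,0,100,0,0,0.9,0,0,0,100,0,0,0.9,0,0,0,100,0,0,0.74,0,0,0,100,0,0,0,0,0,0,100,0,0,0,0,0,0,0,0,0,0,0,0,0,0,0,0,0,0,0,0,0,0,0,0,0,0,0,0,0,0,0,0,0,0,0]' --grip_force 15

```text
t: 8.63
tool_pos: [0.6568, 0.2376, 0.1058]
orientation: [2.22, 2.221, 0.004]
force: [-0.2, 0.6, 0.7]
opening: 0.0641
gripper_force: 0.0
```

>>> apply_moves --steps '[0,0,0,0,0,0,0,0,0,0,0,0,0,0]'

```text
t: 8.8
tool_pos: [0.656, 0.2375, 0.1044]
orientation: [2.221, 2.221, 0.001]
force: [-0.2, -0.7, -0.1]
opening: 0.0511
gripper_force: 0.0
```

```bash
python3 p.py .509 .361 .25 1.5708
```

```text
t 8.8 pos [0.656  0.2375 0.1044] th 1.571 shift [ 4.118 -4.896 -4.857] turn [ 0.008 -0.002  0.003] open 0.0511 F [-0.2 -0.7 -0.1]
```

>>> apply_moves --steps '[0,0,0,0,0,0,0,0,0,0,0,0,0,0,0,0,0,0,0,0,0,0,0,0,0,0,0,0,0,0,0,0,0,0,0,0,0,-0.6,0,0,0,0,0,0,-0.9,0,0,0,0,0,0,-0.9,0,0,0,0,0,0,-0.9,0,0,0,0,0,0,-0.9,0,0,0,0,0,0,-0.6,0,0,0,0]'

```text
t: 9.72
tool_pos: [0.6563, 0.2375, 0.251]
orientation: [2.22, 2.221, 0.004]
force: [0.3, -0.1, 0.1]
opening: 0.036
gripper_force: 15.0
```

```bash
python3 p.py .509 .361 .25 1.5708
```

```text
t 9.72 pos [0.6563 0.2375 0.251 ] th 1.571 shift [ 4.116 -4.911  0.024] turn [ 0.026 -0.007  0.002] open 0.036 F [ 0.3 -0.1  0.1]
```

>>> apply_moves --steps '[0.4,-0.5,0,0,0,0,0,0.8,-0.95,0,0,0,0,0,0.8,-0.95,0,0,0,0,0,0.8,-0.95,0,0,0,0,0,0.8,-0.95,0,0,0,0,0,0.52,-0.61,0,0,0,0,0,0,0,0,0,0,0,0,0,0,0,0,0,0,0,0,0,0,0,0,0,0,0,0,0,0,0,0,0]'

```text
t: 10.55
tool_pos: [0.5092, 0.3601, 0.2476]
orientation: [2.222, 2.22, -0.0]
force: [0.2, -0.6, -0.7]
opening: 0.0356
gripper_force: 15.0
```

Run:
```python
from p import *
go(.509,.361,.111,1.5708)
a=grab("top")[200:310,80:230]; b=grab("side")[220:350,170:310]
cv2.imwrite("pics/r.png",np.hstack([cv2.resize(a,(400,300),interpolation=cv2.INTER_CUBIC),cv2.resize(b,(400,372),interpolation=cv2.INTER_CUBIC)[:300]]))
```

```text
t 10.55 pos [0.5092 0.3601 0.2476] th 1.57 shift [ 0.031 -0.009  4.553] turn [ 0.001  0.004 -0.009] open 0.0356 F [ 0.2 -0.6 -0.7]
```

View pics/r.png

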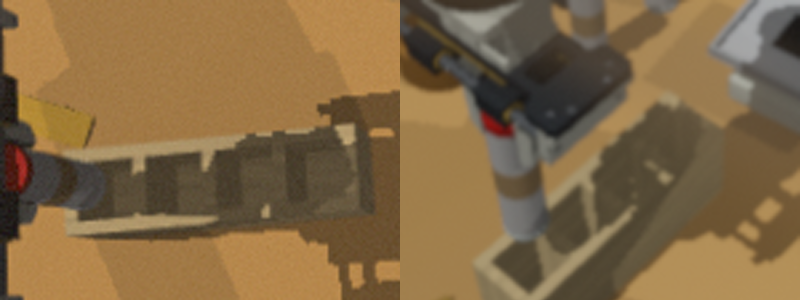

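Both views line up: the tube's bottom is over the end cell (top crop at ~90,190). Inserting.

>>> apply_moves --steps '[0.03,-0.01,0.5,0,0,0,0,0,0,0.6,0,0,0,0,0,0,0.7,0,0,0,0,0,0,0.7,0,0,0,0,0,0,0.7,0,0,0,0,0,0,0.7,0,0,0,0,0,0,0.5,0,0,0,0,0,0,0.12,0,0,0,0,0,0,0,0,0,0,0,0,0,0,0,0,0,0]'

```text
t: 11.48
tool_pos: [0.5088, 0.3617, 0.1129]
orientation: [2.222, 2.221, 0.001]
force: [0.2, 0.1, 0.9]
opening: 0.036
gripper_force: 15.0
```

```bash
python3 p.py .509 .361 .1105 1.5708
```

```text
t 11.48 pos [0.5088 0.3617 0.1129] th 1.57 shift [-0.022  0.007  0.079] turn [ 0.004 -0.003 -0.006] open 0.036 F [0.2 0.1 0.9]
```

>>> apply_moves --steps '[0,0,0.07,0,0,0,0,0,0,0,0,0,0,80,0,0,0,0,0,0,80,0,0,0,0,0,0,80,0,0,0,0,0,0,80,0,0,-0.5,0,0,0,80,0,0,-1,0,0,0,80,0,0,-1,0,0,0,80,0,0,-1,0,0,0,80,0,0,-1,0,0,0,100,0,0,-0.3,0,0,0,100,0,0,0,0,0,0,100]'

```text
t: 12.48
tool_pos: [0.5098, 0.3629, 0.2585]
orientation: [2.22, 2.22, 0.011]
force: [1.0, 0.7, 1.3]
opening: 0.0899
gripper_force: 0.0
```

```bash
python3 p.py .6763 .1303 .102 1.5708
```

```text
t 12.48 pos [0.5098 0.3629 0.2585] th 1.571 shift [-7.774  5.516  5.221] turn [ 0.059 -0.035  0.003] open 0.0899 F [1.  0.7 1.3]
```

>>> apply_moves --steps '[-0.97,0.69,0,0,0,0,100,-0.97,0.69,0,0,0,0,100,-0.97,0.69,0,0,0,0,100,-0.97,0.69,0,0,0,0,100,-0.97,0.69,0,0,0,0,100,-0.97,0.69,0,0,0,0,100,-0.97,0.69,0,0,0,0,100,-0.97,0.69,0,0,0,0,100,0,0,0.6,0,0,0,100,0,0,0.6,0,0,0,100]'

```text
t: 13.32
tool_pos: [0.6748, 0.1264, 0.216]
orientation: [-2.225, -2.218, 0.001]
force: [-0.3, -0.2, -0.7]
opening: 0.093
gripper_force: 0.0
```

```bash
python3 p.py .6763 .1303 .102 1.5708
```

```text
t 13.32 pos [0.6748 0.1264 0.216 ] th 1.567 shift [0.13  0.052 3.799] turn [-0.004  0.003 -0.032] open 0.093 F [-0.3 -0.2 -0.7]
```

>>> apply_moves --steps '[0.1,0.03,0.8,0,0,0,100,0,0,1,0,0,0,100,0,0,1,0,0,0,100,0,0,0.9,0,0,0,100,0,0,0,0,0,0,40,0,0,0,0,0,0,0,0,0,0,0,0,0,0,0,0,0,0,0,0,0,0,0,0,0,0,0,0,0,0,0,0,0,0,0,0,0,0,0,0,0,0,0,0,0,0,0,0,0]'

```text
t: 14.32
tool_pos: [0.6751, 0.1321, 0.1079]
orientation: [2.221, 2.221, 0.001]
force: [0.0, -0.4, 0.5]
opening: 0.0441
gripper_force: 0.0
```

>>> apply_moves --steps '[0,0,0,0,0,0,0,0,0,0,0,0,0,0]'

```text
t: 14.48
tool_pos: [0.6748, 0.1321, 0.1073]
orientation: [2.221, 2.221, 0.001]
force: [0.2, -0.3, 0.8]
opening: 0.0357
gripper_force: 15.0
```

>>> apply_moves --steps '[0,0,-0.6,0,0,0,0,0,0,-0.9,0,0,0,0,0,0,-0.9,0,0,0,0,0,0,-0.9,0,0,0,0,0,0,-0.9,0,0,0,0,0,0,-0.6,0,0,0,0]'

```text
t: 14.98
tool_pos: [0.6753, 0.1322, 0.2543]
orientation: [2.22, 2.22, 0.004]
force: [-0.2, 0.8, -0.7]
opening: 0.036
gripper_force: 15.0
```

```bash
python3 p.py .5084 .3053 .1105 1.5708
```

```text
t 14.98 pos [0.6753 0.1322 0.2543] th 1.571 shift [ 5.77  -5.575  4.78 ] turn [ 0.027 -0.004  0.002] open 0.036 F [-0.2  0.8 -0.7]
```

>>> apply_moves --steps '[0.4,-0.4,0,0,0,0,0,0.8,-0.77,0,0,0,0,0,0.8,-0.77,0,0,0,0,0,0.8,-0.77,0,0,0,0,0,0.8,-0.77,0,0,0,0,0,0.8,-0.77,0,0,0,0,0,0.8,-0.77,0,0,0,0,0,0.6,-0.56,0,0,0,0,0,0,0,0,0,0,0,0,0,0,0,0,0,0,0,0,0,0,0,0,0,0]'

```text
t: 15.9
tool_pos: [0.5074, 0.3058, 0.251]
orientation: [2.221, 2.222, -0.0]
force: [-0.0, -0.1, -0.6]
opening: 0.0354
gripper_force: 15.0
```

```bash
python3 p.py .5084 .3065 .1145 1.5708
```

```text
t 15.9 pos [0.5074 0.3058 0.251 ] th 1.571 shift [0.026 0.031 4.549] turn [0.002 0.004 0.005] open 0.0354 F [-0.  -0.1 -0.6]
```

Descend, check, then release.

>>> apply_moves --steps '[0.02,0.03,0.5,0,0,0,0,0,0,0.6,0,0,0,0,0,0,0.7,0,0,0,0,0,0,0.7,0,0,0,0,0,0,0.7,0,0,0,0,0,0,0.7,0,0,0,0,0,0,0.5,0,0,0,0,0,0,0.15,0,0,0,0,0,0,0,0,0,0,0,0,0,0,0,0,0,0]'

```text
t: 16.73
tool_pos: [0.5089, 0.3058, 0.1146]
orientation: [2.223, 2.22, -0.0]
force: [-0.3, -0.6, -0.4]
opening: 0.0359
gripper_force: 15.0
```

>>> apply_moves --steps '[0,0,0,0,0,0,80,0,0,0,0,0,0,80,0,0,0,0,0,0,80,0,0,0,0,0,0,80,0,0,-0.5,0,0,0,80,0,0,-1,0,0,0,80,0,0,-1,0,0,0,80,0,0,-1,0,0,0,80,0,0,-1,0,0,0,100,0,0,-0.3,0,0,0,100,0,0,0,0,0,0,100]'

```text
t: 17.65
tool_pos: [0.5098, 0.3076, 0.2628]
orientation: [2.22, 2.22, 0.01]
force: [0.9, 0.8, 0.1]
opening: 0.09
gripper_force: 0.0
```

```bash
python3 p.py .6765 .0246 .104 1.5708
```

```text
t 17.65 pos [0.5098 0.3076 0.2628] th 1.571 shift [-9.451  5.52   5.3  ] turn [ 0.06  -0.03   0.003] open 0.09 F [0.9 0.8 0.1]
```

>>> apply_moves --steps '[-0.94,0.55,0,0,0,0,100,-0.94,0.55,0,0,0,0,100,-0.94,0.55,0,0,0,0,100,-0.94,0.55,0,0,0,0,100,-0.94,0.55,0,0,0,0,100,-0.94,0.55,0,0,0,0,100,-0.94,0.55,0,0,0,0,100,-0.94,0.55,0,0,0,0,100,-0.94,0.55,0,0,0,0,100,-0.94,0.55,0,0,0,0,100,0,0,0.6,0,0,0,100,0,0,0.6,0,0,0,100]'

```text
t: 18.65
tool_pos: [0.6738, 0.0223, 0.2205]
orientation: [-2.225, -2.218, 0.001]
force: [-0.2, 0.8, -0.1]
opening: 0.0933
gripper_force: 0.0
```

>>> apply_moves --steps '[0,0,0,0,0,0,100,0,0,0,0,0,0,100]'

```text
t: 18.82
tool_pos: [0.6714, 0.0247, 0.219]
orientation: [-2.218, -2.218, 0.006]
force: [0.0, 0.5, 0.6]
opening: 0.0931
gripper_force: 0.0
```

```bash
python3 p.py .6765 .0246 .104 1.5708
```

```text
t 18.82 pos [0.6714 0.0247 0.219 ] th 1.571 shift [-0.005  0.194  3.831] turn [-0.058 -0.003  0.001] open 0.0931 F [0.  0.5 0.6]
```

>>> apply_moves --steps '[0,0.15,0.8,0,0,0,100,0,0,1,0,0,0,100,0,0,1,0,0,0,60,0,0,0.95,0,0,0,60,0,0,0,0,0,0,0,0,0,0,0,0,0,0,0,0,0,0,0,0,0,0,0,0,0,0,0,0,0,0,0,0,0,0,0,0,0,0,0,0,0,0,0,0,0,0,0,0,0,0,0,0,0,0,0,0]'

```text
t: 19.82
tool_pos: [0.6784, 0.0246, 0.1113]
orientation: [2.22, 2.221, 0.002]
force: [-0.1, 0.6, 4.2]
opening: 0.0357
gripper_force: 15.0
```

>>> apply_moves --steps '[0,0,0,0,0,0,0,0,0,0,0,0,0,0]'

```text
t: 19.98
tool_pos: [0.6784, 0.0246, 0.1112]
orientation: [2.22, 2.221, 0.002]
force: [0.2, 0.8, 5.2]
opening: 0.0356
gripper_force: 15.0
```

>>> apply_moves --steps '[0,0,-0.6,0,0,0,0,0,0,-0.9,0,0,0,0,0,0,-0.9,0,0,0,0,0,0,-0.9,0,0,0,0,0,0,-0.9,0,0,0,0,0,0,-0.6,0,0,0,0]'

```text
t: 20.48
tool_pos: [0.6781, 0.0247, 0.2569]
orientation: [2.22, 2.22, 0.002]
force: [0.7, -0.2, -0.3]
opening: 0.0355
gripper_force: 15.0
```

```bash
python3 p.py .508 .2493 .1145 1.5708
```

```text
t 20.48 pos [0.6781 0.0247 0.2569] th 1.571 shift [ 7.489 -5.679  4.734] turn [0.02  0.001 0.001] open 0.0355 F [ 0.7 -0.2 -0.3]
```

>>> apply_moves --steps '[0.49,-0.38,0,0,0,0,0,0.9,-0.68,0,0,0,0,0,0.9,-0.68,0,0,0,0,0,0.9,-0.68,0,0,0,0,0,0.9,-0.68,0,0,0,0,0,0.9,-0.68,0,0,0,0,0,0.9,-0.68,0,0,0,0,0,0.9,-0.68,0,0,0,0,0,0.7,-0.54,0,0,0,0,0,0,0,0,0,0,0,0,0,0,0,0,0,0,0,0,0,0,0,0,0,0]'

```text
t: 21.48
tool_pos: [0.5073, 0.249, 0.2538]
orientation: [2.221, 2.222, -0.001]
force: [-1.1, -0.9, -0.4]
opening: 0.0357
gripper_force: 15.0
```

```bash
python3 p.py .508 .2493 .118 1.5708
```

```text
t 21.48 pos [0.5073 0.249  0.2538] th 1.571 shift [0.012 0.023 4.526] turn [-0.001  0.006  0.006] open 0.0357 F [-1.1 -0.9 -0.4]
```

>>> apply_moves --steps '[0.01,0.02,0.5,0,0,0,0,0,0,0.6,0,0,0,0,0,0,0.7,0,0,0,0,0,0,0.7,0,0,0,0,0,0,0.7,0,0,0,0,0,0,0.7,0,0,0,0,0,0,0.5,0,0,0,0,0,0,0.13,0,0,0,0,0,0,0,0,0,0,0,0,0,0,0,0,0,0]'

```text
t: 22.32
tool_pos: [0.5084, 0.2486, 0.118]
orientation: [-2.223, -2.22, 0.001]
force: [-0.3, 0.3, -1.3]
opening: 0.0356
gripper_force: 15.0
```

>>> apply_moves --steps '[0,0,0,0,0,0,80,0,0,0,0,0,0,80,0,0,0,0,0,0,80,0,0,0,0,0,0,80,0,0,-0.5,0,0,0,80,0,0,-1,0,0,0,80,0,0,-1,0,0,0,80,0,0,-1,0,0,0,80,0,0,-1,0,0,0,100,0,0,-0.3,0,0,0,100,0,0,0,0,0,0,100]'

```text
t: 23.23
tool_pos: [0.5096, 0.2504, 0.2663]
orientation: [2.219, 2.22, 0.01]
force: [-0.2, -0.1, 0.5]
opening: 0.0899
gripper_force: 0.0
```

```bash
python3 p.py .665 -.0846 .106 1.5708
```

```text
t 23.23 pos [0.5096 0.2504 0.2663] th 1.571 shift [-11.182   5.141   5.349] turn [ 0.062 -0.024  0.003] open 0.0899 F [-0.2 -0.1  0.5]
```

>>> apply_moves --steps '[-0.93,0.43,0,0,0,0,100,-0.93,0.43,0,0,0,0,100,-0.93,0.43,0,0,0,0,100,-0.93,0.43,0,0,0,0,100,-0.93,0.43,0,0,0,0,100,-0.93,0.43,0,0,0,0,100,-0.93,0.43,0,0,0,0,100,-0.93,0.43,0,0,0,0,100,-0.93,0.43,0,0,0,0,100,-0.93,0.43,0,0,0,0,100,-0.93,0.43,0,0,0,0,100,-0.93,0.43,0,0,0,0,100]'

```text
t: 24.23
tool_pos: [0.6623, -0.0864, 0.2593]
orientation: [-2.219, -2.22, 0.003]
force: [0.5, 0.7, 1.1]
opening: 0.0929
gripper_force: 0.0
```

>>> apply_moves --steps '[0,0,0.6,0,0,0,100,0,0,0.6,0,0,0,100,0,0,0,0,0,0,100,0,0,0,0,0,0,100]'

```text
t: 24.57
tool_pos: [0.6609, -0.0848, 0.2226]
orientation: [-2.218, -2.218, 0.005]
force: [-0.1, 0.7, -0.7]
opening: 0.093
gripper_force: 0.0
```

```bash
python3 p.py .665 -.0846 .106 1.5708
```

```text
t 24.57 pos [ 0.6609 -0.0848  0.2226] th 1.571 shift [2.000e-03 1.580e-01 3.886e+00] turn [-0.056 -0.012  0.   ] open 0.093 F [-0.1  0.7 -0.7]
```

>>> apply_moves --steps '[0,0.1,0.8,0,0,0,100,0,0,1,0,0,0,100,0,0,1,0,0,0,60,0,0,1,0,0,0,60,0,0,0,0,0,0,0,0,0,0,0,0,0,0,0,0,0,0,0,0,0,0,0,0,0,0,0,0,0,0,0,0,0,0,0,0,0,0,0,0,0,0,0,0,0,0,0,0,0,0,0,0,0,0,0,0]'

```text
t: 25.57
tool_pos: [0.6664, -0.0853, 0.1134]
orientation: [2.22, 2.221, 0.002]
force: [0.0, 0.3, 4.2]
opening: 0.0356
gripper_force: 15.0
```

>>> apply_moves --steps '[0,0,0,0,0,0,0,0,0,0,0,0,0,0]'

```text
t: 25.73
tool_pos: [0.6664, -0.0853, 0.1134]
orientation: [2.22, 2.221, 0.001]
force: [-0.8, 0.7, 6.0]
opening: 0.0354
gripper_force: 15.0
```

>>> apply_moves --steps '[0,0,-0.6,0,0,0,0,0,0,-0.9,0,0,0,0,0,0,-0.9,0,0,0,0,0,0,-0.9,0,0,0,0,0,0,-0.9,0,0,0,0,0,0,-0.6,0,0,0,0]'

```text
t: 26.23
tool_pos: [0.6662, -0.0852, 0.2591]
orientation: [2.22, 2.22, 0.002]
force: [0.5, 0.1, -1.3]
opening: 0.0356
gripper_force: 15.0
```

```bash
python3 p.py .5072 .1933 .1145 1.5708
```

```text
t 26.23 pos [ 0.6662 -0.0852  0.2591] th 1.571 shift [ 9.287 -5.311  4.804] turn [0.023 0.005 0.001] open 0.0356 F [ 0.5  0.1 -1.3]
```

>>> apply_moves --steps '[0.5,-0.29,0,0,0,0,0,0.9,-0.515,0,0,0,0,0,0.9,-0.515,0,0,0,0,0,0.9,-0.515,0,0,0,0,0,0.9,-0.515,0,0,0,0,0,0.9,-0.515,0,0,0,0,0,0.9,-0.515,0,0,0,0,0,0.9,-0.515,0,0,0,0,0,0.9,-0.515,0,0,0,0,0,0.9,-0.515,0,0,0,0,0,0.68,-0.39,0,0,0,0,0,0,0,0,0,0,0,0]'

```text
t: 27.23
tool_pos: [0.5039, 0.1968, 0.256]
orientation: [-2.216, -2.224, -0.0]
force: [0.3, -0.7, -1.0]
opening: 0.0358
gripper_force: 15.0
```

>>> apply_moves --steps '[0,0,0,0,0,0,0,0,0,0,0,0,0,0]'

```text
t: 27.4
tool_pos: [0.5063, 0.1929, 0.256]
orientation: [2.221, 2.222, -0.001]
force: [0.8, -0.0, -0.8]
opening: 0.0356
gripper_force: 15.0
```

```bash
python3 p.py .5072 .193 .120 1.5708
```

```text
t 27.4 pos [0.5063 0.1929 0.256 ] th 1.571 shift [0.007 0.029 4.532] turn [-0.     0.005  0.005] open 0.0356 F [ 0.8 -0.  -0.8]
```

>>> apply_moves --steps '[0.01,0.03,0.5,0,0,0,0,0,0,0.6,0,0,0,0,0,0,0.7,0,0,0,0,0,0,0.7,0,0,0,0,0,0,0.7,0,0,0,0,0,0,0.7,0,0,0,0,0,0,0.5,0,0,0,0,0,0,0.13,0,0,0,0,0,0,0,0,0,0,0,0,0,0,0,0,0,0]'

```text
t: 28.23
tool_pos: [0.5076, 0.1925, 0.1202]
orientation: [2.223, 2.22, -0.001]
force: [0.8, 0.2, -0.7]
opening: 0.0356
gripper_force: 15.0
```

>>> apply_moves --steps '[0,0,0,0,0,0,80,0,0,0,0,0,0,80,0,0,0,0,0,0,80,0,0,0,0,0,0,80,0,0,-0.5,0,0,0,80,0,0,-1,0,0,0,80,0,0,-1,0,0,0,80,0,0,-1,0,0,0,80,0,0,-1,0,0,0,100,0,0,-0.3,0,0,0,100,0,0,0,0,0,0,100]'

```text
t: 29.15
tool_pos: [0.5089, 0.1941, 0.2682]
orientation: [2.219, 2.219, 0.009]
force: [0.9, -0.1, 0.3]
opening: 0.0896
gripper_force: 0.0
```

Run:
```python
from p import *
go(.4,.193,.26,1.5708)
for n in("top","side"):
    im=grab(n); cv2.imwrite(f"pics/{n}1.png",im)
    print(n,"model",[(np.round(d["xy"]),round(d["conf"],2)) for d in eyes.place_of(n,"model")[:2]])
cv2.imwrite("pics/v1.png",np.hstack([cv2.resize(cv2.imread("pics/top1.png")[180:270,400:490],(400,400)),cv2.resize(cv2.imread("pics/side1.png")[200:350,180:330],(400,400))]))
```

```text
t 29.15 pos [0.5089 0.1941 0.2682] th 1.571 shift [-0.037 -3.632  0.25 ] turn [ 0.062 -0.018  0.003] open 0.0896 F [ 0.9 -0.1  0.3]
top model [(array([267., 149.]), 0.75), (array([439., 221.]), 0.62)]
side model [(array([271., 176.]), 0.7), (array([363., 176.]), 0.56)]
```

View pics/v1.png

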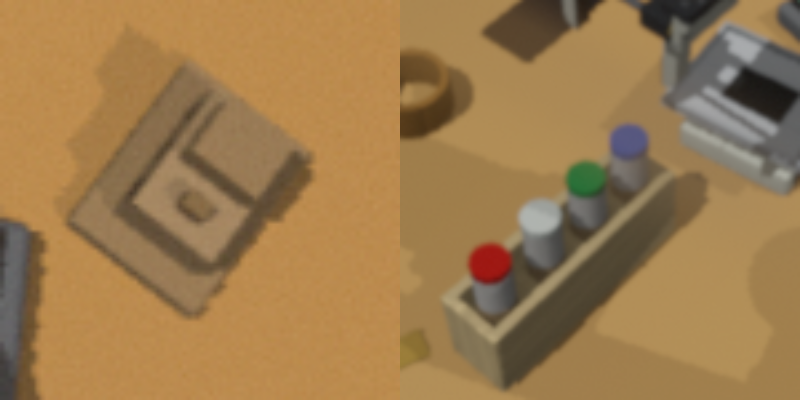

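>>> apply_moves --steps '[0,0,0,0,0,-0.95,100,0,0,0,0,0,-0.95,100,0,0,0,0,0,-0.95,100,0,0,0,0,0,-0.95,100,0,0,0,0,0,-0.95,100,0,0,0,0,0,-0.95,100,0,0,0,0,0,-0.95,100,0,0,0,0,0,-0.94,100,0,0,0,0,0,0,100,0,0,0,0,0,0,100]'

```text
t: 30.18
tool_pos: [0.5064, 0.1934, 0.2624]
orientation: [-1.192, -2.904, 0.003]
force: [0.1, -0.3, -0.2]
opening: 0.0929
gripper_force: 0.0
```

Run:
```python
from p import *
go(.551,-.3613,.20,2.3656)
x=[.551,-.3615,-.776]; c,s=np.cos(x[2]),np.sin(x[2])
L=np.array([(.055,.04,.012),(-.055,.04,.012),(-.055,-.04,.012)])
px=np.array([(140,213),(195,385),(418,385)])/9+[335,140]
pr=(proj("side",np.c_[x[0]+c*L[:,0]-s*L[:,1],x[1]+s*L[:,0]+c*L[:,1],L[:,2]])-[335,140])*9
print(pr.round(), fit("side",L,px,x))
```

```text
t 30.18 pos [0.5064 0.1934 0.2624] th 2.363 shift [-14.05  -12.108   2.091] turn [-0.024 -0.014 -0.027] open 0.0929 F [ 0.1 -0.3 -0.2]
[[140. 203.]
 [203. 396.]
 [417. 384.]] (array([ 0.5516, -0.3611, -0.7896]), np.float64(1.2))
```

>>> apply_moves --steps '[-0.88,-0.76,0,0,0,0,100,-0.88,-0.76,0,0,0,0,100,-0.88,-0.76,0,0,0,0,100,-0.88,-0.76,0,0,0,0,100,-0.88,-0.76,0,0,0,0,100,-0.88,-0.76,0,0,0,0,100,-0.88,-0.76,0,0,0,0,100,-0.88,-0.76,0,0,0,0,100,-0.88,-0.76,0,0,0,0,100,-0.88,-0.76,0,0,0,0,100,-0.88,-0.76,0,0,0,0,100,-0.88,-0.76,0,0,0,0,100]'

```text
t: 31.18
tool_pos: [0.5412, -0.2252, 0.2633]
orientation: [-1.194, -2.905, -0.0]
force: [0.4, 0.4, -0.0]
opening: 0.0928
gripper_force: 0.0
```

>>> apply_moves --steps '[-0.88,-0.75,0.4,0,0,0,100,-0.88,-0.75,0.4,0,0,0,100,-0.88,-0.75,0.4,0,0,0,100,-0.85,-0.74,0.4,0,0,0,100,0,0,0.5,0,0,0,100,0,0,0.7,0,0,0,100,0,0,0.7,0,0,0,100,0,0,0.5,0,0,0,100,0,0,0,0,0,0,100,0,0,0,0,0,0,100,0,0,0,0,0,0,100]'

```text
t: 32.1
tool_pos: [0.5539, -0.3611, 0.1451]
orientation: [1.19, 2.907, -0.0]
force: [0.2, 0.0, 0.1]
opening: 0.093
gripper_force: 0.0
```

Run:
```python
from p import *
go(.5512,-.3613,.022,2.3616)
a=grab("side")[110:220,310:440]; b=grab("top")[170:270,390:510]
cv2.imwrite("pics/m1.png",np.hstack([cv2.resize(a,(400,340),interpolation=cv2.INTER_CUBIC),cv2.resize(b,(400,340),interpolation=cv2.INTER_CUBIC)]))
```

```text
t 32.1 pos [ 0.5539 -0.3611  0.1451] th 2.364 shift [ 0.063 -0.068  4.103] turn [0.001 0.007 0.027] open 0.093 F [0.2 0.  0.1]
```

View pics/m1.png

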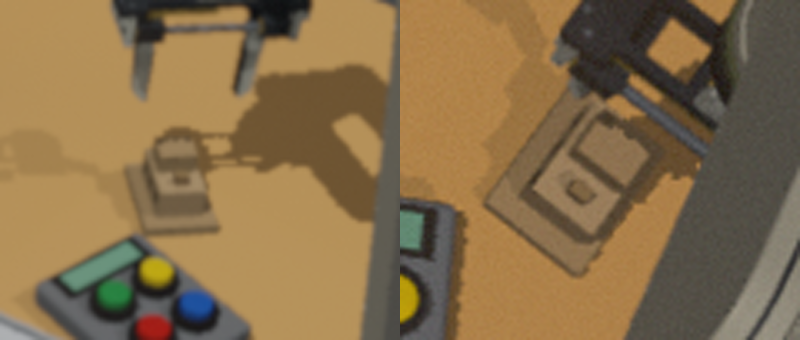

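>>> apply_moves --steps '[0.06,-0.07,0.6,0,0,0.03,100,0,0,0.8,0,0,0,100,0,0,0.8,0,0,0,100,0,0,0.8,0,0,0,100,0,0,0.6,0,0,0,100,0,0,0.4,0,0,0,100,0,0,0,0,0,0,100,0,0,0,0,0,0,100]'

```text
t: 32.87
tool_pos: [0.5511, -0.3613, 0.0248]
orientation: [1.193, 2.906, -0.0]
force: [-0.3, -0.2, 0.4]
opening: 0.0932
gripper_force: 0.0
```

```bash
python3 p.py .5512 -.3613 .025 2.3616
```

```text
t 32.87 pos [ 0.5511 -0.3613  0.0248] th 2.363 shift [-0.003  0.004 -0.006] turn [0.    0.002 0.009] open 0.0932 F [-0.3 -0.2  0.4]
```

>>> apply_moves --steps '[0,0,0,0,0,0,0,0,0,0,0,0,0,0,0,0,0,0,0,0,0,0,0,0,0,0,0,0,0,0,0,0,0,0,0,0,0,0,0,0,0,0,0,0,0,0,0,0,0,0,0,0,0,0,0,0,0,0,0,0,0,0,0,0,0,0,0,0,0,0]' --grip_force 20

```text
t: 33.7
tool_pos: [0.5509, -0.3611, 0.0244]
orientation: [1.193, 2.906, 0.0]
force: [0.3, 0.7, 2.2]
opening: 0.0501
gripper_force: 20.0
```

>>> apply_moves --steps '[0,0,-0.4,0,0,0,0,0,0,-0.8,0,0,0,0,0,0,-0.8,0,0,0,0,0,0,-0.8,0,0,0,0,0,0,-0.8,0,0,0,0,0,0,-0.4,0,0,0,0,0,0,0,0,0,0,0,0,0,0,0,0,0,0]'

```text
t: 34.37
tool_pos: [0.5511, -0.3614, 0.1446]
orientation: [1.192, 2.905, -0.001]
force: [0.2, 0.3, -2.1]
opening: 0.0497
gripper_force: 20.0
```

```bash
python3 p.py .484 .016 .16 3.2616
```

```text
t 34.37 pos [ 0.5511 -0.3614  0.1446] th 2.363 shift [10.429  7.383 -0.525] turn [-4.000e-03  1.100e-02 -8.584e+00] open 0.0497 F [ 0.2  0.3 -2.1]
```

>>> apply_moves --steps '[0.5,0.35,-0.3,0,0,0,0,0.9,0.64,-0.2,0,0,0,0,0.9,0.64,0,0,0,0,0,0.9,0.64,0,0,0,0,0,0.9,0.64,0,0,0,0,0,0.9,0.64,0,0,0,0,0,0.9,0.64,0,0,0,0,0,0.9,0.64,0,0,0,0,0,0.9,0.64,0,0,0,0,0,0.9,0.64,0,0,0,0,0,0.9,0.64,0,0,0,0,0,0.9,0.63,0,0,0,0,0]'

```text
t: 35.37
tool_pos: [0.4823, 0.0171, 0.1567]
orientation: [-1.192, -2.903, 0.002]
force: [0.4, -0.7, -2.8]
opening: 0.0498
gripper_force: 20.0
```

>>> apply_moves --steps '[0,0,0,0,0,-0.5,0,0,0,0,0,0,-0.9,0,0,0,0,0,0,-0.9,0,0,0,0,0,0,-0.9,0,0,0,0,0,0,-0.9,0,0,0,0,0,0,-0.9,0,0,0,0,0,0,-0.9,0,0,0,0,0,0,-0.9,0,0,0,0,0,0,-0.9,0,0,0,0,0,0,-0.88,0,0,0,0,0,0,0,0,0,0,0,0,0,0,0]'

```text
t: 36.37
tool_pos: [0.4832, 0.0156, 0.1573]
orientation: [0.183, -3.133, -0.001]
force: [0.7, 0.3, -2.7]
opening: 0.0504
gripper_force: 20.0
```

Run:
```python
from p import *
go(.484,.016,.097,3.2616)
im=grab("top");cv2.imwrite("pics/top2.png",im);im2=grab("side");cv2.imwrite("pics/side2.png",im2)
cv2.imwrite("pics/m2.png",np.hstack([cv2.resize(im[200:320,230:340],(370,400),interpolation=cv2.INTER_CUBIC),cv2.resize(im2[170:280,250:370],(430,400),interpolation=cv2.INTER_CUBIC)]))
```

```text
t 36.37 pos [0.4832 0.0156 0.1573] th -3.025 shift [-0.035  0.008  2.011] turn [ 0.006 -0.03  -0.032] open 0.0504 F [ 0.7  0.3 -2.7]
```

View pics/m2.png

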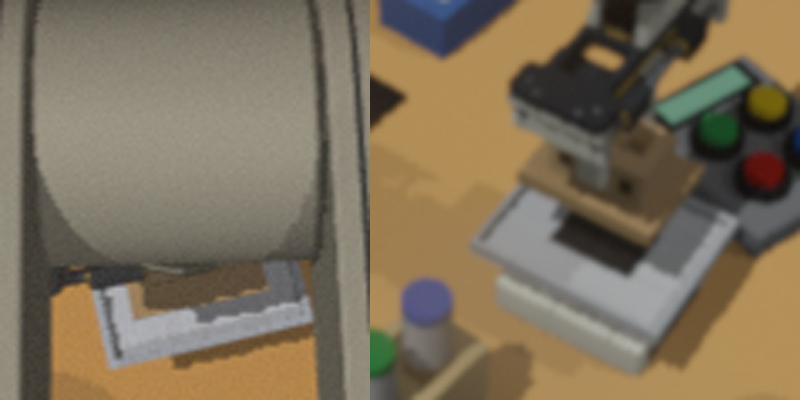

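>>> apply_moves --steps '[-0.02,0.01,0.4,0,-0.03,-0.07,0,0,0,0.5,0,0,0,0,0,0,0.5,0,0,0,0,0,0,0.4,0,0,0,0,0,0,0.2,0,0,0,0,0,0,0,0,0,0,0,0,0,0,0,0,0,0]'

```text
t: 37.05
tool_pos: [0.4849, 0.016, 0.0992]
orientation: [-0.198, 3.133, 0.0]
force: [-0.1, 0.3, -1.4]
opening: 0.0499
gripper_force: 20.0
```

```bash
python3 p.py .484 .016 .0946 3.265
```

```text
t 37.05 pos [0.4849 0.016  0.0992] th -3.015 shift [0.031 0.005 0.153] turn [0.001 0.024 0.028] open 0.0499 F [-0.1  0.3 -1.4]
```

>>> apply_moves --steps '[0.03,0,0.06,0,0.02,0.02,0,0,0,0.06,0,0,0,0,0,0,0.03,0,0,0,0,0,0,0,0,0,0,0,0,0,0,0,0,0,0]'

```text
t: 37.47
tool_pos: [0.4843, 0.0158, 0.095]
orientation: [-0.196, 3.134, -0.0]
force: [-0.3, -0.3, -1.6]
opening: 0.0497
gripper_force: 20.0
```

```bash
python3 p.py .484 .016 .0946 3.265
```

```text
t 37.47 pos [0.4843 0.0158 0.095 ] th -3.017 shift [0.01  0.008 0.012] turn [-0.001  0.013  0.013] open 0.0497 F [-0.3 -0.3 -1.6]
```

>>> apply_moves --steps '[0,0,0.03,0,0,0,0,0,0,0,0,0,0,0,0,0,0,0,0,0,75,0,0,0,0,0,0,75,0,0,0,0,0,0,75,0,0,0,0,0,0,75,0,0,-0.4,0,0,0,75,0,0,-0.8,0,0,0,75,0,0,-0.9,0,0,0,75,0,0,-0.9,0,0,0,50,0,0,-0.9,0,0,0,0,0,0,-0.1,0,0,0,0]'

```text
t: 38.47
tool_pos: [0.4868, 0.0156, 0.2207]
orientation: [-0.195, 3.126, -0.002]
force: [0.8, -0.3, 1.2]
opening: 0.0545
gripper_force: 0.0
```

```bash
python3 p.py .4266 -.197 .2 3.1416
```

```text
t 38.47 pos [0.4868 0.0156 0.2207] th -3.017 shift [ 2.879 -6.782  0.676] turn [-0.011  0.094  1.192] open 0.0545 F [ 0.8 -0.3  1.2]
```

>>> apply_moves --steps '[0.36,-0.85,0,0,0,0,0,0.36,-0.85,0,0,0,0,0,0.36,-0.85,0,0,0,0,0,0.36,-0.85,0,0,0,0,0,0.36,-0.85,0,0,0,0,0,0.36,-0.85,0,0,0,0,0,0.36,-0.85,0,0,0,0,0,0.36,-0.85,0,0,0,0,0,0,0,0,0,0,1,0,0,0,0,0,0,1,0,0,0,0,0,0,1,0,0,0,0,0,0,1,0]'

```text
t: 39.47
tool_pos: [0.4235, -0.1976, 0.2141]
orientation: [0.469, 3.105, 0.0]
force: [0.2, 0.1, -0.5]
opening: 0.0006
gripper_force: 0.0
```

>>> apply_moves --steps '[0,0,0,0,0,1,0,0,0,0,0,0,1,0,0,0,0,0,0,1,0,0,0,0,0,0,1,0,0,0,0,0,0,1,0,0,0,0,0,0,1,0,0,0,0,0,0,1,0,0,0,0,0,0,1,0,0,0,0,0,0,1,0,0,0,0,0,0,1,0,0,0,0,0,0,1,0,0,0,0,0,0,1,0]'

```text
t: 40.47
tool_pos: [0.4236, -0.1973, 0.2141]
orientation: [2.204, 2.237, 0.001]
force: [-0.2, -0.6, 0.1]
opening: 0.0003
gripper_force: 0.0
```

Run:
```python
from p import *
go(.4266,-.197,.08,1.5708)
im=grab("top");cv2.imwrite("pics/top3.png",im);im2=grab("side");cv2.imwrite("pics/side3.png",im2)
cv2.imwrite("pics/m3.png",np.hstack([cv2.resize(im[215:315,240:330],(396,440),interpolation=cv2.INTER_CUBIC),cv2.resize(im2[190:280,270:361],(404,400),interpolation=cv2.INTER_CUBIC)[:440].copy() if 0 else cv2.resize(im2[190:280,270:360],(396,440),interpolation=cv2.INTER_CUBIC)]))
```

```text
t 40.47 pos [ 0.4236 -0.1973  0.2141] th 1.586 shift [0.008 0.094 4.471] turn [ 0.011 -0.001  0.142] open 0.0003 F [-0.2 -0.6  0.1]
```

View pics/m3.png

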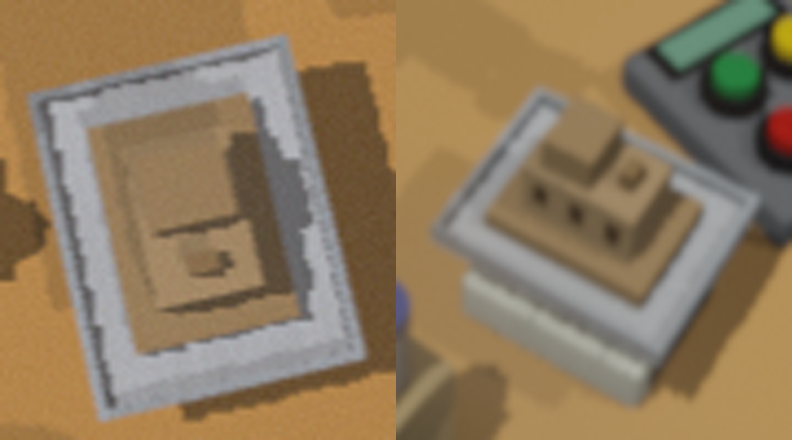

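Run:
```python
from h import *
z=lambda a:np.array(a)/[4.4,4.4]+[240,215]
C=[(1,1),(1,-1),(-1,-1),(-1,1)]
print(fit("top",[(.08*a,.065*b,.078) for a,b in C],z([(30,97),(285,38),(366,357),(104,420)]),[.48,.01,.12]))
print(fit("top",[(.055*a,.04*b,.082) for a,b in C],z([(88,128),(247,92),(302,318),(142,353)]),[.48,.01,.12]))
z=lambda a:np.array(a)/[4.4,440/90]+[270,190]
print(fit("side",[(.08*a,.065*b,.078) for a,b in C],z([(432,235),(542,88),(762,200),(650,375)][:4])-[90,0],[.48,.01,.12]))
print(fit("side",[(.055*a,.04*b,.082) for a,b in [C[0],C[2],C[3]]],z([(487,212),(703,208),(643,300)])-[90,0],[.48,.01,.12]))
```

```text
(array([0.4837, 0.0144, 0.1332]), np.float64(0.82))
(array([0.4854, 0.0149, 0.1294]), np.float64(0.72))
(array([0.4802, 0.0215, 0.1032]), np.float64(2.07))
(array([0.483 , 0.0177, 0.115 ]), np.float64(0.71))
```

>>> apply_moves --steps '[0,0.09,0.9,0,0,0.14,0,0,0,1,0,0,0,0,0,0,1,0,0,0,0,0,0,1,0,0,0,0,0,0,0.6,0,0,0,0,0,0,0,0,0,0,0,0,0,0,0,0,0,0]'

```text
t: 41.15
tool_pos: [0.4258, -0.1968, 0.0783]
orientation: [-2.211, -2.229, -0.0]
force: [0.8, 0.4, 1.3]
opening: 0.0005
gripper_force: 0.0
```

```bash
python3 p.py .4266 -.197 .043 1.5708
```

```text
t 41.15 pos [ 0.4258 -0.1968  0.0783] th 1.579 shift [-0.008  0.029  1.176] turn [-0.01  -0.013  0.076] open 0.0005 F [0.8 0.4 1.3]
```

>>> apply_moves --steps '[0,0.02,0.5,0,0,0,0,0,0,0.3,0,0,0,0,0,0,0.2,0,0,0,0,0,0,0.2,0,0,0,0,0,0,0,0,0,0,0,0,0,0,0,0,0,0]'

```text
t: 41.65
tool_pos: [0.4282, -0.1978, 0.0459]
orientation: [2.213, 2.227, 0.002]
force: [-9.4, 5.2, 24.8]
opening: 0.0007
gripper_force: 12.3
```

>>> apply_moves --steps '[0,0,-0.3,0,0,0,0,0,0,-0.7,0,0,0,0,0,0,-0.7,0,0,0,0,-0.25,0.9,0,0,0,0,0,-0.25,0.9,0,0,0,0,0,0,0,0,0,0,0,0,0,0,0,0,0,0,0]'

```text
t: 42.23
tool_pos: [0.4821, -0.2123, 0.0941]
orientation: [2.214, 2.228, 0.001]
force: [-0.8, 0.2, 0.1]
opening: 0.0006
gripper_force: 0.0
```

```bash
python3 p.py .4816 -.2123 .043 1.5708
```

```text
t 42.23 pos [ 0.4821 -0.2123  0.0941] th 1.577 shift [-1.000e-03 -1.800e-02  1.704e+00] turn [ 0.011 -0.     0.061] open 0.0006 F [-0.8  0.2  0.1]
```

>>> apply_moves --steps '[0,0,0.6,0,0,0.06,0,0,0,0.5,0,0,0,0,0,0,0.3,0,0,0,0,0,0,0.2,0,0,0,0,0,0,0.1,0,0,0,0,0,0,0,0,0,0,0,0,0,0,0,0,0,0]'

```text
t: 42.82
tool_pos: [0.4802, -0.2116, 0.0458]
orientation: [-2.221, -2.22, 0.0]
force: [-17.7, 8.5, 30.8]
opening: 0.0005
gripper_force: 15.5
```

>>> apply_moves --steps '[0,0,-0.3,0,0,0,0,0,0,-0.7,0,0,0,0,0,0,-0.7,0,0,0,0,0.77,-0.45,0,0,0,0,0,0.77,-0.45,0,0,0,0,0,0.77,-0.45,0,0,0,0,0,0,0,0,0,0,0,0,0,0,0,0,0,0,0]'

```text
t: 43.48
tool_pos: [0.4403, -0.1418, 0.0941]
orientation: [2.22, 2.221, 0.002]
force: [0.6, 0.7, 0.8]
opening: 0.0005
gripper_force: 0.0
```

```bash
python3 p.py .4403 -.1428 .043 1.5708
```

```text
t 43.48 pos [ 0.4403 -0.1418  0.0941] th 1.572 shift [-3.200e-02 -1.000e-03  1.705e+00] turn [0.015 0.002 0.007] open 0.0005 F [0.6 0.7 0.8]
```

Run:
```python
from h import *
b=grab("side"); a=cv2.imread("pics/side3.png"); d=cv2.absdiff(a,b).max(2)
for k,(x,y,w,h) in dict(pan=(280,200,60,70),rack=(190,220,80,110),tape=(160,215,50,40),box=(250,145,45,45)).items(): print(k,(d[y:y+h,x:x+w]>40).mean().round(3))
```

```text
pan 0.0
rack 0.0
tape 0.0
box 0.0
```

>>> apply_moves --steps '[-0.03,0,0.6,0,0,0,0,0,0,0.5,0,0,0,0,0,0,0.3,0,0,0,0,0,0,0.2,0,0,0,0,0,0,0.1,0,0,0,0,0,0,0,0,0,0,0,0,0,0,0,0,0,0]'

```text
t: 44.12
tool_pos: [0.441, -0.1443, 0.0458]
orientation: [-2.222, -2.22, 0.0]
force: [-16.7, 5.9, 32.6]
opening: 0.0001
gripper_force: 16.3
```

>>> apply_moves --steps '[0,0,-0.3,0,0,0,0,0,0,-0.7,0,0,0,0,0,0,-0.9,0,0,0,0,0,0,-0.9,0,0,0,0,0,0,-0.9,0,0,0,0,-1,0,-0.5,0,0,0,0,-1,0,0,0,0,0,0,-1,0,0,0,0,0,0,-1,0,0,0,0,0,0,-1,0,0,0,0,0,0,0,0,0,0,0,0,0]'

```text
t: 45.03
tool_pos: [0.4402, -0.2987, 0.1692]
orientation: [2.224, 2.215, -0.001]
force: [-0.6, -0.2, -0.2]
opening: 0.0004
gripper_force: 0.0
```

Run:
```python
from h import *
cv2.imwrite("pics/end.png",grab("top")); b=grab("side"); cv2.imwrite("pics/endside.png",b)
a=cv2.imread("pics/side3.png"); print((cv2.absdiff(a,b).max(2)[200:270,280:340]>40).mean())
```

```text
0.0
```

View pics/end.png

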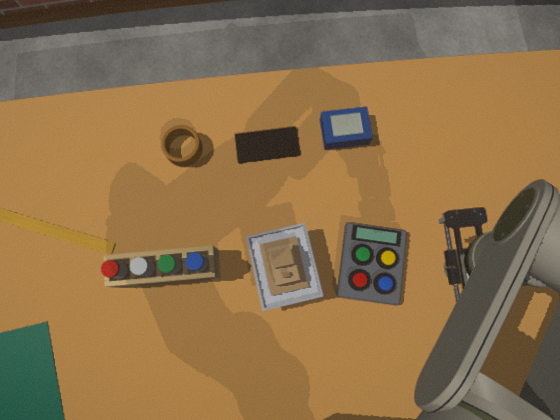

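The final top view shows all four tubes in the rack (caps at 110 to 195, 265), the model centred in the pan (285,265), and the tape, phone and box where they were.

```bash
python3 -c "
from plant import robot; print(robot.close_job())"
```

```text
the job is handed in; nothing more can be done
None
```

The job is handed in at about 45 s: green pressed first, all four tubes upright in the rack, the model measured within about 2 mm and half a degree of centred and square on the pan, then blue, yellow and red each pressed to the stop, with the tape, phone and blue box not moved.

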